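# Counter-hold the hidden pivot bolt of a belt idler

### The job

The idler arm of the belt drive on the bench is still locked down for transport. Slide the black grip of the transport lock outward, away from the arm, fully to its end stop; then reach from above into the gap behind the bracket, take the hidden bolt head across its flats and turn it until the idler arm is fully up against its stop. Finish while still gripping the head so that it cannot turn back and the arm stays up, leaving the front free for me to tighten the nut: do not touch the arm or its roller, and do not disturb the spanner, the screwdriver or the feeler gauge.

Things in the scene. Friction and masses are not known exactly. Their poses are not given: they have to be found in the camera images.
- drive_unit: Belt drive, fixed: steel base plate 215 x 345 x 12 mm with a grey upright bracket and a gear housing behind it. Origin on the bench under the bolt, at the bracket's front face; x points back through the bracket to the housing, y left along the bracket to the idler roller and the lock, z up. The bolt axis is along x at y 0, z 100 mm. Highest point: the lock's grip, z 142 mm.
- lug_top (a point): Top edge of the bracket, at its front face: the plate takes x 0 to 8 mm of the unit's axes and ends in a rounded lug of 30 mm radius about the bolt axis, so this point is 30 mm above the axis.
- housing_edge (a point): Upper front edge of the grey gear housing, z 110 mm, at the far side of the gap: the housing begins at x 74 mm (lower down its rim at 72 mm and its shaft flange, y -96 to -44, at 66 mm) and spans y -92 to 68 mm. the gap between bracket and housing is 64 mm wide along x, open above and at both ends; the pulley's 20 mm shaft crosses it low down (y -70, z 60 mm).
- bolt_head (a point): Centre of the hidden hex head, 30 mm across flats, 14 mm thick, on the bolt axis 29 mm behind the bracket's front face (14 mm of bush lie between plate and head). Its x is the bolt axis, pointing back; its y is square to one pair of flats; its z runs up along them. It turns with the bolt: arm down, z leans 0.30 rad from vertical to the unit's +y; arm fully up, 0.30 rad to its -y.
- bolt (a joint): Turn of bolt head, nut and idler arm, keyed together, rad, about the unit's +x: 0 arm down on its rubber buffer, 0.60 arm fully up with its heel on the stop pin; growing raises the roller. The arm's weight (about 0.1 N m) brings it back down if the head is let go. While the lock is in, its bar over the roller blocks the turn.
- lock_grip (a point): Centre of the transport lock's upright black grip, 24 mm along the unit's x, 26 mm along its y, 34 mm high, on a slide bar in a steel guide left of the roller. The grip's foot is 17 mm below this point, the top of the 40 mm wide steel guide 19 mm below. Axes as the drive unit.
- roller (a point): Centre of the idler roller, 42 mm diameter, 22 mm wide, on the end of the dark steel arm 85 mm from the bolt axis, in front of the bracket.
- idler_arm: The idler arm with its roller, in front of the bracket, fixed on the bolt. Origin and axes as bolt_head.
- lock_slide (a joint): Travel of the transport lock along the unit's +y, m: near 0 locked (bar over the roller), 0.052 at its outer end stop, arm free. It slides with about 2 N of friction and stays where it is left.
- spanner: Bystander: combination spanner, 200 mm long, 32 mm wide, lying flat on the bench.
- screwdriver: Bystander: screwdriver with red handle, 226 mm long, lying on the bench.
- feeler_gauge: Bystander: folded feeler gauge, a flat steel strip case 90 x 16 x 10 mm, lying on the bench.

How it is judged (in metres and radians):
On the way, in this order (a step that is already met when the one before it is completed fails the run):
1. the transport lock is at its outer end stop (value of joint lock_slide above 0.048 m), for 0.2 s.
2. the bolt head is gripped between the fingers (contact force between the fingers and bolt above 12 N and distance between the grasp point and bolt_head below 0.028 m), for 0.1 s.
At the end, for the whole second after the job is handed in: through the last second the fingers still grip the bolt head (more than 12 N in all, TCP within 28 mm of the head's centre), the bolt stands still within 0.06 rad of the arm's upper stop, the lock is within 4 mm of its outer end stop, and nothing else touches the idler arm (all of step 2 and value of joint lock_slide above 0.048 m and value of joint bolt above 0.54 rad and velocity of joint bolt between -0.05 and 0.05 rad/s and contact force between anything else and idler_arm below 0.5 N); the arm keeps its last pose, push and grip.
It fails at once if the robot touches the idler arm or its roller (contact force between any of the fingers, the arm and idler_arm above 1 N).
It fails at once if the spanner, screwdriver or feeler gauge is disturbed (distance of any of spanner, screwdriver, feeler_gauge from where it was at the start of the episode above 0.02 m).
It also fails if it takes over 48 s, if anything falls off the work surface, if the arm or the gripper's body presses on something with over 40 N, if the wrist force passes 120 N, or if a joint passes its speed limit or range.

### The arm

A 7-joint arm with a two-finger parallel gripper is mounted at the origin on a cart in front of the work surface, level with it; the furniture and walls round the work are solid. World frame = base frame: x ahead of the robot, y to its left, z up, the work surface at z = 0. Lengths are in m, angles in degrees, forces in N, time in s.
With the tool pointing down it reaches from about 0.425 to 0.875 m from the base axis. Payload 4.7 kg.
Tool frame: the origin (TCP) lies between the finger pads, 19 mm behind the fingertips; this is the grasp point; z points along the fingers, y is the line along which they close (so a half turn about z gives the same grasp; the last joint's range is limited). The gripper opens to 87 mm and grips with 3 to 60 N. Pads are 19 mm wide; open, the fingers measure 117 mm over their backs; the gripper's body (75 mm by 190 mm) begins 51 mm behind the grasp point.
Start: joints at [65.896, 18.392, -4.016, 83.108, 1.295, 78.541, -3.26], TCP at [0.274, -0.59, 0.241] pointing down, gripper open.
Joint ranges: [-163.93, 163.93], [-17.29, 119.83], [-79.2, 71.16], [3.27, 140.29], [-89.18, 269.18], [5.43, 117.66], [-154.24, 154.24]. Speed limits (degrees/s): [147.25, 147.25, 180, 180, 180, 180, 180].

### API

Orientations are given as [roll, pitch, yaw] about the fixed x, y, z axes, in that order (R = Rz(yaw) Ry(pitch) Rx(roll)).
In Python, from cell import sensors, vision, workorder gives the robot as it stands.
- The arm moves only by the tool drive_tool, never from a script. Its argument "moves" is a list of rows, each an object of numbers: "x", "y", "z": the shift along the tool's x, y, z in mm; "rx", "ry", "rz": the turn, a rotation vector about the tool's x, y, z in rad; "fingers": the closure, from -1 (fully open) to 1 (shut). In form: [{"x": .., "y": .., "z": .., "rx": .., "ry": .., "rz": .., "fingers": ..}, ...]. A call has 1 to 20 rows; each row is the pose to reach, as a shift and turn from the pose commanded when the call began, along the tool's axes at that moment; what a row does not reach only later rows make up. A row lasts 1/8 s, in which the tool goes at most 62.5 mm and 10.7 degrees, less where a joint would pass 70% of its speed; a pose out of reach is approached as far as the arm can. A call with a gripper value outside its range is refused whole. The fingers move at their own pace and stop on an object; "force" is the grip in N (left out, the last holds). Time passes only in rows, so rows that repeat a pose let the fingers close. It gives the time, the measured TCP pose, the force, the opening and the grip force at its end, in the units of the state.
- sensors.get_obs(): the state, without advancing time (a new reading comes with each control period).
- vision.read_camera(name): name is "scene" or "top" or "wrist"; returns a dict with "image" (420x560x3 uint8, red, green, blue), "fx", "fy", "cx", "cy" (pixels), "k1" (the pictures are not rectified: a ray, as slopes to the right and down, at radius r is drawn at 1 + k1 r^2 times it, then the intrinsics apply), "R" (3x3) and "t" (3): a world point X has camera coordinates R X + t. Camera axes: x right, y down, z forward; pixel columns grow to the right and rows downward; lengths in m; the calibration is good to about 2 mm. A picture is of the moment at which its call begins. There is no depth.
- workorder.sign_off(): hands the job in; it is judged then, once.
The state is a dict: "time_s": time; "qpos": joint angles; "joint_velocities": joint speeds; "effort": joint torques, N m; "tool_pos": TCP position; "tool_rot": TCP orientation; "force": force on the tool from outside, world axes, zero at the start; "wrist_torque": the same for the moment, N m; "grip_width": finger opening in m; "grasp_force": force on a finger pad.
Only numpy, scipy, OpenCV 4.12 (cv2) and the standard library are available. Lean on these libraries where they do the work, as an engineer would, in place of code of your own. Each camera call takes 0.05 s, during which the arm holds its last target. There are 200 camera calls.

## Working session

There is one attempt and no reset: what is moved stays moved. The work goes in short steps, Python scripts to look and compute and a tool call to move; the robot and the scene stay as the last step left them, time stands still between calls to the robot, and variables do not carry over. Pictures are saved under pics/ and viewed, at most 10 in all, crops included, and the job is handed in when it is done.

Besides the shell and the picture viewer there is one more tool, called after "Call:" as name(argument=value, ...), one argument or row to a line, values as JSON. drive_tool: Moves the arm, as the interface text tells. Its arguments: {"type":"object","properties":{"moves":{"type":"array"},"force":{"type":"number"}},"required":["moves"]}

```bash
ls; mkdir -p pics
cat > h.py <<'E'
import numpy as np, cv2
from cell import sensors, vision, workorder
def shot(n,f=None):
    c=vision.read_camera(n); 
    if f: cv2.imwrite('pics/'+f,c['image'][:,:,::-1])
    c['R']=np.array(c['R']);c['t']=np.array(c['t']); return c
def ray(c,u,v):
    d=np.array([(u-c['cx'])/c['fx'],(v-c['cy'])/c['fy']]);s=d.copy()
    for _ in range(30): s=d/(1+c['k1']*(s@s))
    r=c['R'].T@np.array([s[0],s[1],1]); return -c['R'].T@c['t'], r/np.linalg.norm(r)
def plane(c,u,v,z):
    o,r=ray(c,u,v); return o+r*(z-o[2])/r[2]
def tri(*rs):
    A=np.zeros((3,3));b=np.zeros(3)
    for o,r in rs:
        P=np.eye(3)-np.outer(r,r);A+=P;b+=P@o
    x=np.linalg.solve(A,b); return x,[np.linalg.norm((np.eye(3)-np.outer(r,r))@(x-o)) for o,r in rs]
def proj(c,X):
    p=c['R']@np.array(X)+c['t'];s=p[:2]/p[2];s=s*(1+c['k1']*(s@s));return s[0]*c['fx']+c['cx'],s[1]*c['fy']+c['cy']
E
python3 - <<'E'
from h import *
np.set_printoptions(precision=4,suppress=True)
for n in ['scene','top','wrist']:
    c=shot(n); cv2.imwrite(f'pics/{n}0.png',cv2.resize(c['image'][:,:,::-1],(800,600),interpolation=cv2.INTER_CUBIC)) if n!='wrist' else 0
    print(n,c['fx'],c['cx'],c['cy'],c['k1'],-c['R'].T@c['t'],c['R'][2])
print(sensors.get_obs())
E
```

```text
pics
scene 424.7836860724192 275.31456645171977 209.23517284384374 -0.039145853159208724 [-0.1934  0.5114  1.0442] [ 0.5611 -0.4017 -0.7237]
top 401.3586835177116 278.3490260885426 209.93119130091435 -0.09454422633074634 [0.329  0.0088 1.3036] [ 0.1744 -0.0125 -0.9846]
wrist 376.6453950622203 280.25851770880934 204.45526186976178 -0.09843414072311907 [ 0.3403 -0.5578  0.3842] [-0.2404 -0.1095 -0.9645]
{'time_s': 0.15, 'qpos': array([65.8954, 18.43  , -4.0158, 83.1605,  1.2952, 78.5402, -3.2622]), 'joint_velocities': array([-0.0238, -0.1553,  0.0834, -0.1304, -0.0524,  0.0031,  0.0177]), 'effort': array([  0.0003, -49.1796,  -0.4046, -31.2878,  -0.064 ,   0.0405,
         0.0001]), 'tool_pos': array([ 0.2736, -0.5892,  0.2404]), 'tool_rot': array([-179.9145,    0.0052,   24.9122]), 'force': array([ 0.059 , -0.0694,  0.2348]), 'wrist_torque': array([0.0022, 0.0156, 0.0049]), 'grasp_force': 0.0, 'grip_width': 0.08693494457910854}
```

View pics/scene0.png

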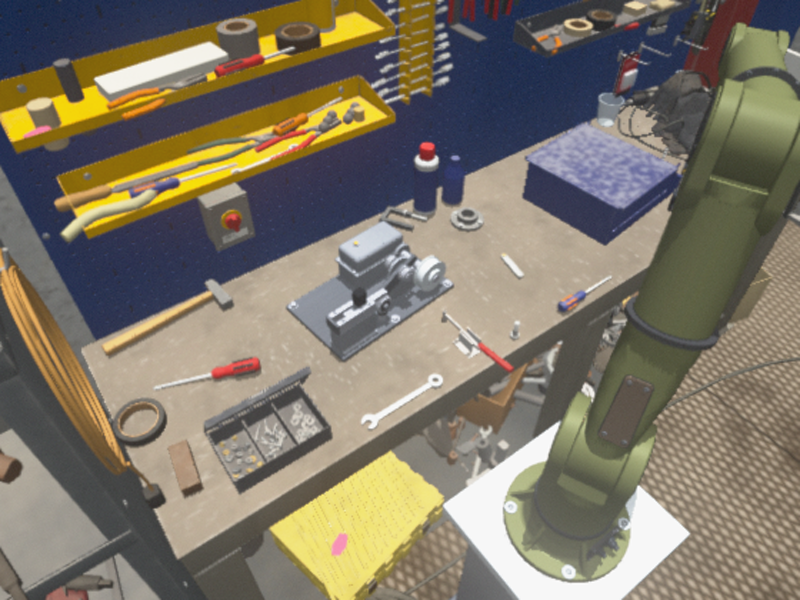

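View pics/top0.png

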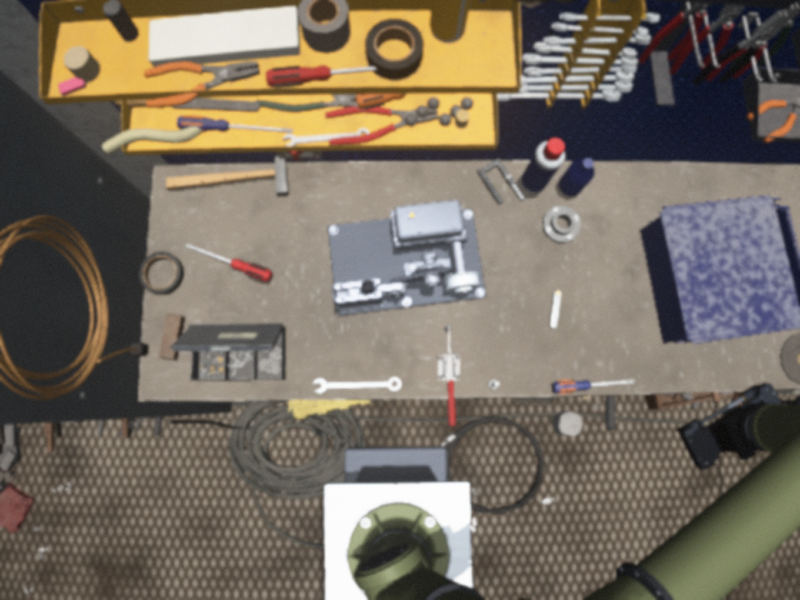

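Run:
```python
from h import *
a=shot('top')['image'][135:223,227:345,::-1];b=shot('scene')['image'][155:250,195:325,::-1]
f=lambda i:cv2.resize(i,(400,300),interpolation=cv2.INTER_CUBIC)
im=np.hstack([f(a),f(b)])
im=cv2.resize(im,(800,300));
cv2.imwrite('pics/c1.png',cv2.resize(np.vstack([cv2.resize(im[:,:400],(800,600))])[:, :],(800,600)) if 0 else im)
```

```text
(no output)
```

View pics/c1.png

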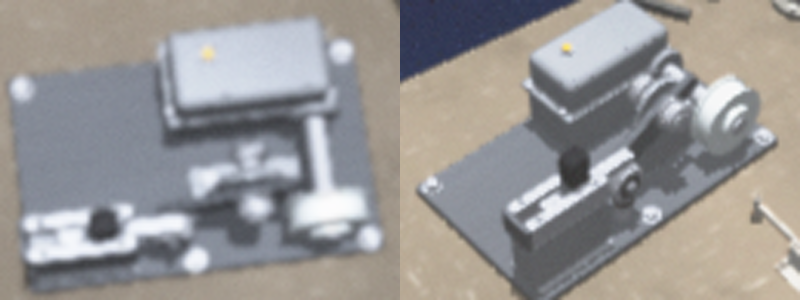

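The left crop (top view) shows the plate corners at about (10,78), (355,42), (380,250) and (28,292), the grip at (103,222) and the bolt and bush at (250,155). In the right crop (scene view) the black grip is at (575,168).

Run:
```python
from h import *
np.set_printoptions(precision=4,suppress=True)
T=shot('top');S=shot('scene')
ft=lambda x,y:(227+x/400*118,135+y/300*88); fs=lambda x,y:(195+(x-400)/400*130,155+y/300*95)
C=[plane(T,*ft(*p),.012) for p in [(10,78),(355,42),(380,250),(28,292)]]
C=np.array(C);print(C)
e=[(C[0]-C[1]),(C[3]-C[2]),(C[0]-C[3]),(C[1]-C[2])];print([np.linalg.norm(x) for x in e])
print('y-axis dir',[np.degrees(np.arctan2(x[1],x[0])) for x in e])
def blk(c,u,v,w=14):
    u,v=int(u),int(v);g=c['image'][v-w:v+w,u-w:u+w].max(2);m=(g<55).astype(np.uint8)
    n,l,s,ce=cv2.connectedComponentsWithStats(m);k=1+np.argmax(s[1:,4]);print(s[k],ce[k]+[u-w,v-w]);return ce[k]+[u-w,v-w]
gt=blk(T,*ft(103,222));gs=blk(S,*fs(575,168))
print(tri(ray(T,*gt),ray(S,*gs)))
print(plane(T,*gt,.13),plane(T,*ft(250,150),.13),plane(T,*ft(248,205),.1))
```

```text
[[ 0.7369  0.1522  0.012 ]
 [ 0.7706 -0.191   0.012 ]
 [ 0.5608 -0.2072  0.012 ]
 [ 0.5241  0.133   0.012 ]]
[np.float64(0.3447926088135317), np.float64(0.3421652104065889), np.float64(0.21368865231856718), np.float64(0.21044416327114265)]
y-axis dir [np.float64(95.6153005348162), np.float64(96.16515736945779), np.float64(5.136316234371686), np.float64(4.409219684509843)]Traceback (most recent call last):
  File "<stdin>", line 12, in <module>
  File "<stdin>", line 11, in blk
    return _wrapfunc(a, 'argmax', axis=axis, out=out, **kwds)
    return bound(*args, **kwds)
ValueError: attempt to get argmax of an empty sequence
```

The plate measures 344 x 212 mm, which matches the stated size, and its yaw is about 5.4°. I'm moving over the unit to look with the wrist camera.

Call:
drive_tool(
  moves=[
    {"x": 30, "y": -26, "z": -10, "rz": 0.02},
    {"x": 70, "y": -62, "z": -25, "rz": 0.05},
    {"x": 110, "y": -97, "z": -40, "rz": 0.08},
    {"x": 150, "y": -132, "z": -55, "rz": 0.11},
    {"x": 190, "y": -167, "z": -70, "rz": 0.14},
    {"x": 230, "y": -202, "z": -80, "rz": 0.17},
    {"x": 270, "y": -237, "z": -80, "rz": 0.2},
    {"x": 310, "y": -272, "z": -80, "rz": 0.23},
    {"x": 350, "y": -308, "z": -80, "rz": 0.25},
    {"x": 390, "y": -343, "z": -80, "rz": 0.27},
    {"x": 430, "y": -378, "z": -80, "rz": 0.29},
    {"x": 470, "y": -413, "z": -80, "rz": 0.31},
    {"x": 510, "y": -448, "z": -80, "rz": 0.33},
    {"x": 533, "y": -468, "z": -80, "rz": 0.34},
    {"x": 533, "y": -468, "z": -80, "rz": 0.34},
    {"x": 533, "y": -468, "z": -80, "rz": 0.34},
  ],
)

```text
invalid input at $.moves[0]: expected keys x, y, z, rx, ry, rz, fingers
```

Run:
```python
from h import *
c=shot('wrist'); np.save('pics/w1.npy',c,allow_pickle=True)
cv2.imwrite('pics/w1.png',cv2.resize(c['image'][:,:,::-1],(800,600),interpolation=cv2.INTER_CUBIC)); o=sensors.get_obs();print(o['time_s'],o['tool_pos'],o['tool_rot'],o['qpos'])
```

```text
0.4 [ 0.27373511 -0.58949956  0.24113145] [-1.79989614e+02  3.17110193e-03  2.49113516e+01] [65.89714897 18.39908485 -4.01594882 83.11596556  1.29507896 78.54048544
 -3.26035451]
```

View pics/w1.png

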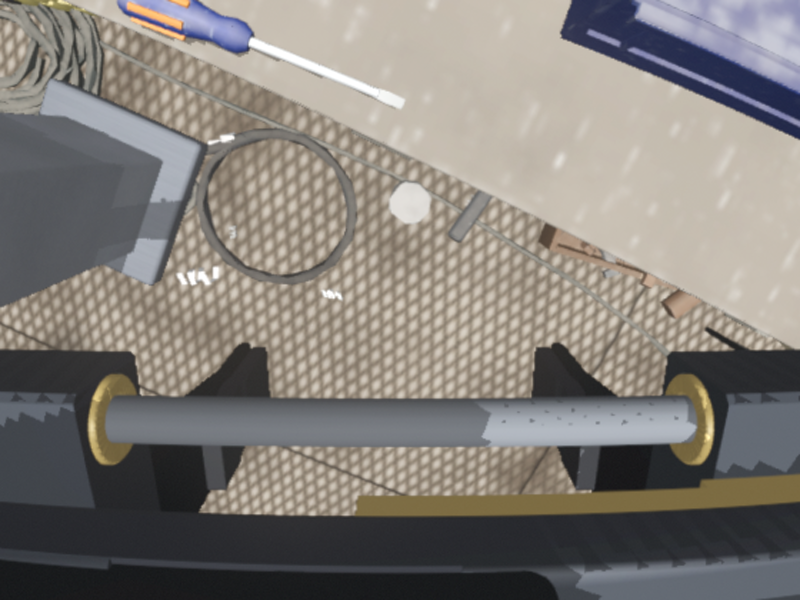

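The call was refused because every row needs all its keys. The picture is the start view: the fingers fill the lower half, and objects ahead (+x) show above row 330. The viewing pose should therefore sit nearer the robot.

Call:
drive_tool(
  moves=[
    {"x": 30, "y": -31, "z": -5, "rx": 0, "ry": 0, "rz": 0.02, "fingers": -1},
    {"x": 70, "y": -72, "z": -15, "rx": 0, "ry": 0, "rz": 0.05, "fingers": -1},
    {"x": 110, "y": -114, "z": -25, "rx": 0, "ry": 0, "rz": 0.08, "fingers": -1},
    {"x": 150, "y": -155, "z": -35, "rx": 0, "ry": 0, "rz": 0.11, "fingers": -1},
    {"x": 190, "y": -196, "z": -45, "rx": 0, "ry": 0, "rz": 0.14, "fingers": -1},
    {"x": 230, "y": -238, "z": -55, "rx": 0, "ry": 0, "rz": 0.17, "fingers": -1},
    {"x": 270, "y": -279, "z": -60, "rx": 0, "ry": 0, "rz": 0.2, "fingers": -1},
    {"x": 310, "y": -320, "z": -60, "rx": 0, "ry": 0, "rz": 0.23, "fingers": -1},
    {"x": 350, "y": -362, "z": -60, "rx": 0, "ry": 0, "rz": 0.26, "fingers": -1},
    {"x": 390, "y": -403, "z": -60, "rx": 0, "ry": 0, "rz": 0.29, "fingers": -1},
    {"x": 430, "y": -444, "z": -60, "rx": 0, "ry": 0, "rz": 0.31, "fingers": -1},
    {"x": 460, "y": -475, "z": -60, "rx": 0, "ry": 0, "rz": 0.33, "fingers": -1},
    {"x": 478, "y": -494, "z": -60, "rx": 0, "ry": 0, "rz": 0.34, "fingers": -1},
    {"x": 478, "y": -494, "z": -60, "rx": 0, "ry": 0, "rz": 0.34, "fingers": -1},
    {"x": 478, "y": -494, "z": -60, "rx": 0, "ry": 0, "rz": 0.34, "fingers": -1},
  ],
)

```text
time_s: 2.28
tool_pos: [0.499, 0.0585, 0.3011]
tool_rot: [179.9, 0.0, 5.4]
force: [-0.4, -0.5, 0.6]
grip_width: 0.0871
grasp_force: 0.0
```

Run:
```python
from h import *
c=shot('wrist'); np.save('pics/w2.npy',c,allow_pickle=True)
cv2.imwrite('pics/w2.png',cv2.resize(c['image'][:,:,::-1],(800,600),interpolation=cv2.INTER_CUBIC)); o=sensors.get_obs();print(o['time_s'],o['tool_pos'],o['tool_rot'],o['qpos'])
```

```text
2.325 [0.49905568 0.0581491  0.30115021] [1.79945417e+02 2.02105630e-02 5.30647301e+00] [ 31.94173833   0.56281152 -41.50641448  96.97683629   0.42945816
  82.6260905  -94.31210981]
```

View pics/w2.png

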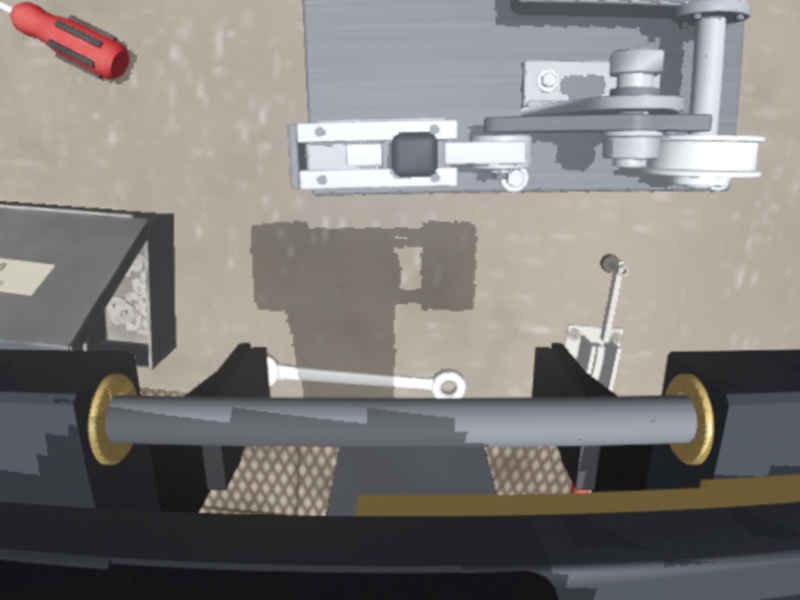

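The wrist view shows the black grip top at (414,154), the bracket plate at row ~103, the hex head at (637,62) and the nut at (632,148), all in the 800x600 frame. The spanner, red screwdriver and others are clear of the unit. I'll estimate positions next, then take a second viewpoint.

Run:
```python
from h import *
np.set_printoptions(precision=4,suppress=True)
c=np.load('pics/w2.npy',allow_pickle=True).item();k=.7
P=lambda x,y,z:plane(c,x*k,y*k,z)
print('grip top rect',P(393,134,.142),P(437,134,.142),P(437,174,.142),P(393,174,.142))
print('head top',P(612,62,.100),P(664,62,.100),P(637,62,.115)); print('lug plate ends',P(525,106,.12),P(683,102,.12), P(637,97,.13))
print('nut',P(632,148,.1),'guide',P(298,128,.106),P(456,124,.106),P(298,190,.106),P(456,186,.106))
```

```text
grip top rect [0.5779 0.0709 0.142 ] [0.5802 0.047  0.142 ] [0.5587 0.0447 0.142 ] [0.5565 0.0689 0.142 ]
head top [ 0.636  -0.0585  0.1   ] [ 0.6405 -0.0917  0.1   ] [ 0.6352 -0.0682  0.115 ]
lug plate ends [ 0.6018 -0.0037  0.12  ] [ 0.6156 -0.0984  0.12  ] [ 0.6134 -0.0653  0.13  ]
nut [ 0.5861 -0.0802  0.1   ] guide [0.5771 0.1295 0.106 ] [0.5882 0.0338 0.106 ] [0.5395 0.1275 0.106 ] [0.551  0.0295 0.106 ]
```

Call:
drive_tool(
  moves=[
    {"x": 0, "y": 0, "z": -30, "rx": 0, "ry": 0, "rz": 0, "fingers": -1},
    {"x": 0, "y": 45, "z": -50, "rx": 0, "ry": 0, "rz": 0, "fingers": -1},
    {"x": 0, "y": 90, "z": -50, "rx": 0, "ry": 0, "rz": 0, "fingers": -1},
    {"x": 0, "y": 90, "z": -50, "rx": 0, "ry": 0, "rz": 0, "fingers": -1},
    {"x": 0, "y": 90, "z": -50, "rx": 0, "ry": 0, "rz": 0, "fingers": -1},
  ],
)

```text
time_s: 2.95
tool_pos: [0.5074, -0.0302, 0.3511]
tool_rot: [-180.0, 0.0, 5.3]
force: [0.5, 0.5, -0.1]
grip_width: 0.0868
grasp_force: 0.0
```

Run:
```python
from h import *
c=shot('wrist'); np.save('pics/w3.npy',c,allow_pickle=True)
cv2.imwrite('pics/w3.png',cv2.resize(c['image'][:200,140:400,::-1],(780,600),interpolation=cv2.INTER_CUBIC)); o=sensors.get_obs();print(o['time_s'],o['tool_pos'],o['tool_rot'],o['qpos'])
```

```text
3.0 [ 0.50741323 -0.02927244  0.35122223] [-1.79986091e+02  6.67180461e-03  5.44469515e+00] [ 36.8863424    0.62020806 -36.55388943  91.28782909   0.35638324
  88.22202557 -84.23235508]
```

View pics/w3.png

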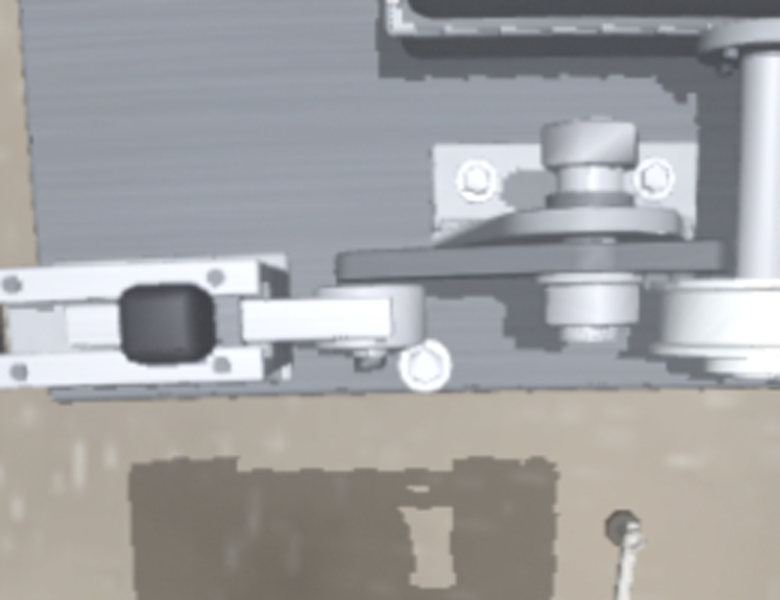

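In the crop (3x, offset 140,0) the grip top spans (125–213, 285–362), the hex head (541–637, 122–165), the bracket lug top row ~215–235, the arm row ~260 and the nut ~(592,300).

Run:
```python
from h import *
np.set_printoptions(precision=4,suppress=True)
a=np.load('pics/w2.npy',allow_pickle=True).item();b=np.load('pics/w3.npy',allow_pickle=True).item()
def T(p,q,n):
    x,e=tri(ray(a,p[0]*.7,p[1]*.7),ray(b,140+q[0]/3,q[1]/3)); print(n,x,np.round(e,4)); return x
def blk(c,u,v,w=26):
    u,v=int(u),int(v);g=c['image'][v-w:v+w,u-w:u+w].max(2);m=(g<90).astype(np.uint8)
    n,l,s,ce=cv2.connectedComponentsWithStats(m);k=max(range(1,n),key=lambda i:s[i,4]);s=s[k]+[u-w,v-w,0,0,0];print(s,ce[k]+[u-w,v-w]);return s
s=blk(a,290,108);t=blk(b,196,107)
T((414,150),(169,318),'grip top')
T((638,50),(589,122),'head rear');T((638,73),(589,165),'head front')
T((548,80),(475,180),'bracket bolt head');T((515,179),(425,365),'base bolt');T((632,160),(590,333),'bolt end')
T((487,124),(337,263),'arm end');T((712,122),(722,250),'arm other end')
for z in (.1,.115,.118): print(z,plane(b,140+541/3,143/3,z),plane(b,140+637/3,143/3,z))
```

```text
Traceback (most recent call last):
ValueError: max() iterable argument is empty
```

Run:
```python
from h import *
np.set_printoptions(precision=4,suppress=True)
a=np.load('pics/w2.npy',allow_pickle=True).item();b=np.load('pics/w3.npy',allow_pickle=True).item()
def T(p,q,n):
    x,e=tri(ray(a,p[0]*.7,p[1]*.7),ray(b,140+q[0]/3,q[1]/3)); print(n,x,np.round(e,4)); return x
print(a['image'].shape,a['image'].dtype,a['image'][108,280:302].max(1),b['image'][107,175:220].max(1))
T((414,150),(169,318),'grip top')
T((638,50),(589,122),'head rear');T((638,73),(589,165),'head front')
T((548,80),(475,180),'bracket bolt head');T((515,179),(425,365),'base bolt');T((632,160),(590,333),'bolt end')
T((487,124),(337,263),'arm end');T((712,122),(722,250),'arm other end')
for z in (.1,.115,.118): print(z,plane(b,140+541/3,143/3,z),plane(b,140+637/3,143/3,z))
```

```text
(420, 560, 3) uint8 [126 126 128 128 128 129 129 130 131 130 131 130 130 129 129 129 128 127
 127 126 123 117] [251 251 252 247 190 112  89  92  97 100 102 103 105 107 109 111 113 114
 116 117 118 120 122 123 125 124 117 106  95  88  83  77  75  74  74  77
 109 160 180 182 182 182 183 184 176]
grip top [0.57   0.0581 0.1238] [0.0004 0.0004]
head rear [ 0.6441 -0.0712  0.1063] [0.0002 0.0002]
head front [ 0.6304 -0.0725  0.1085] [0.0001 0.0001]
bracket bolt head [ 0.6311 -0.0389  0.025 ] [0. 0.]
base bolt [ 0.556  -0.0261  0.0158] [0.0006 0.0006]
bolt end [ 0.5778 -0.08    0.104 ] [0.0008 0.0008]
arm end [0.5924 0.0095 0.0697] [0.0004 0.0004]
arm other end [ 0.6065 -0.1153  0.1266] [0.0006 0.0006]
0.1 [ 0.637  -0.0569  0.1   ] [ 0.6403 -0.0887  0.1   ]
0.115 [ 0.6348 -0.0556  0.115 ] [ 0.6381 -0.0862  0.115 ]
0.118 [ 0.6344 -0.0553  0.118 ] [ 0.6376 -0.0857  0.118 ]
```

Run:
```python
from h import *
np.set_printoptions(precision=4,suppress=True)
b=np.load('pics/w3.npy',allow_pickle=True).item();S=shot('scene');T=shot('top')
for n,c,u,v in (('s',S,252,207),('t',T,257,200)):
    g=c['image'][v-13:v+13,u-13:u+13].max(2);print(n,g.min());m=(g<g.min()+45).astype(np.uint8)
    N,l,s,ce=cv2.connectedComponentsWithStats(m)
    for k in range(1,N):
        if s[k,4]>8: print(s[k]+[u-13,v-13,0,0,0],ce[k]+[u-13,v-13])
for X in ([.569,.058,.142],[.569,.058,.125],[.569,.058,.108]): print(proj(S,X),proj(T,X),proj(b,X))
```

```text
s 53
[240 194  25  21 245] [251.7633 201.4816]
t 47
[260 187  10  26 232] [264.8966 200.5043]
(np.float64(250.02552741653176), np.float64(203.6028718877801)) (np.float64(256.5340822915337), np.float64(198.7858798510817)) (np.float64(192.1319120047255), np.float64(106.93908098900792))
(np.float64(250.28505278786957), np.float64(207.56438804094367)) (np.float64(256.77914201206556), np.float64(199.9318131082948)) (np.float64(196.14542912520022), np.float64(106.68656631675634))
(np.float64(250.53978724492416), np.float64(211.45024507111512)) (np.float64(257.01751164732514), np.float64(201.04632182804153)) (np.float64(199.8124785684736), np.float64(106.45802151728684))
```

The grip centre of (0.569, 0.058, 0.125) agrees across the wrist, top and scene views. The head centre is about (0.637, -0.072, 0.10), and its 13.7 mm thickness matches the text. I'm going to the grip with the fingers part-closed.

Call:
drive_tool(
  moves=[
    {"x": 20, "y": -25, "z": 20, "rx": 0, "ry": 0, "rz": 0, "fingers": -0.25},
    {"x": 45, "y": -55, "z": 50, "rx": 0, "ry": 0, "rz": 0, "fingers": -0.25},
    {"x": 70, "y": -82, "z": 85, "rx": 0, "ry": 0, "rz": 0, "fingers": -0.25},
    {"x": 70, "y": -82, "z": 125, "rx": 0, "ry": 0, "rz": 0, "fingers": -0.25},
    {"x": 70, "y": -82, "z": 160, "rx": 0, "ry": 0, "rz": 0, "fingers": -0.25},
    {"x": 70, "y": -82, "z": 160, "rx": 0, "ry": 0, "rz": 0, "fingers": -0.25},
    {"x": 70, "y": -82, "z": 160, "rx": 0, "ry": 0, "rz": 0, "fingers": -0.25},
  ],
)

```text
time_s: 3.98
tool_pos: [0.5704, 0.0592, 0.1928]
tool_rot: [-180.0, -0.1, 5.5]
force: [-0.7, 0.2, 0.1]
grip_width: 0.0544
grasp_force: 0.0
```

Run:
```python
from h import *
c=shot('wrist'); np.save('pics/w4.npy',c,allow_pickle=True)
cv2.imwrite('pics/w4.png',cv2.resize(c['image'][:,:,::-1],(800,600),interpolation=cv2.INTER_CUBIC)); o=sensors.get_obs();print(o['time_s'],o['tool_pos'],o['tool_rot'],o['qpos'],o['grip_width'])
for X in ([.569,.058,.142],[.569,.058,.125]):print(np.array(proj(c,X))/.7)
print(np.array(proj(c,o['tool_pos']))/.7)
```

```text
4.025 [0.57074069 0.05905065 0.19327315] [ 1.79990953e+02 -1.78324618e-01  5.45112074e+00] [  27.24315091   14.71180057  -41.4289301    96.93682183   10.21071929
   72.01836108 -100.94199966] 0.05452576318329801
[405.69640257 346.29947082]
[405.33426042 331.65500669]
[404.2586536  402.91555548]
```

View pics/w4.png

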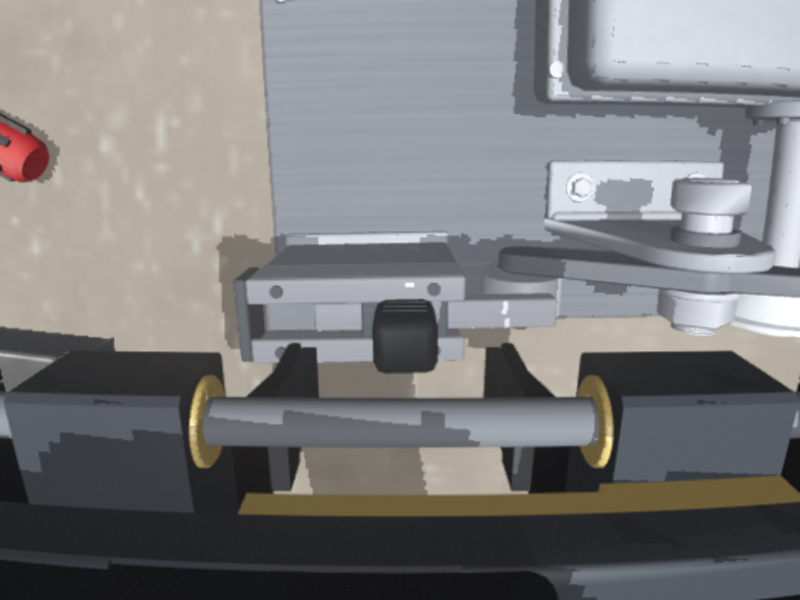

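The grip top is at about (405,344), as predicted at (405.7,346), and is centred between the fingers. Descending, closing and sliding outward.

Call:
drive_tool(
  moves=[
    {"x": -1, "y": 0, "z": 25, "rx": 0, "ry": 0, "rz": 0, "fingers": -0.25},
    {"x": -1, "y": 0, "z": 50, "rx": 0, "ry": 0, "rz": 0, "fingers": -0.25},
    {"x": -1, "y": 0, "z": 61, "rx": 0, "ry": 0, "rz": 0, "fingers": -0.25},
    {"x": -1, "y": 0, "z": 61, "rx": 0, "ry": 0, "rz": 0, "fingers": 0.1},
    {"x": -1, "y": 0, "z": 61, "rx": 0, "ry": 0, "rz": 0, "fingers": 0.7},
    {"x": -1, "y": 0, "z": 61, "rx": 0, "ry": 0, "rz": 0, "fingers": 0.7},
    {"x": -1, "y": 0, "z": 61, "rx": 0, "ry": 0, "rz": 0, "fingers": 0.7},
  ],
  force=20,
)

```text
time_s: 4.9
tool_pos: [0.5693, 0.0582, 0.1311]
tool_rot: [180.0, -0.1, 5.4]
force: [0.2, -0.7, 3.0]
grip_width: 0.0261
grasp_force: 20.0
```

Call:
drive_tool(
  moves=[
    {"x": 0, "y": -10, "z": 0, "rx": 0, "ry": 0, "rz": 0, "fingers": 0.7},
    {"x": 0, "y": -20, "z": 0, "rx": 0, "ry": 0, "rz": 0, "fingers": 0.7},
    {"x": 0, "y": -30, "z": 0, "rx": 0, "ry": 0, "rz": 0, "fingers": 0.7},
    {"x": 0, "y": -40, "z": 0, "rx": 0, "ry": 0, "rz": 0, "fingers": 0.7},
    {"x": 0, "y": -47, "z": 0, "rx": 0, "ry": 0, "rz": 0, "fingers": 0.7},
    {"x": 0, "y": -50, "z": 0, "rx": 0, "ry": 0, "rz": 0, "fingers": 0.7},
    {"x": 0, "y": -52, "z": 0, "rx": 0, "ry": 0, "rz": 0, "fingers": 0.7},
    {"x": 0, "y": -54, "z": 0, "rx": 0, "ry": 0, "rz": 0, "fingers": 0.7},
    {"x": 0, "y": -54, "z": 0, "rx": 0, "ry": 0, "rz": 0, "fingers": 0.7},
    {"x": 0, "y": -54, "z": 0, "rx": 0, "ry": 0, "rz": 0, "fingers": 0.7},
  ],
)

```text
time_s: 6.15
tool_pos: [0.5639, 0.1065, 0.1309]
tool_rot: [179.5, 0.1, 5.3]
force: [-2.5, -13.3, 8.6]
grip_width: 0.0259
grasp_force: 20.0
```

Call:
drive_tool(
  moves=[
    {"x": 0, "y": -3, "z": 0, "rx": 0, "ry": 0, "rz": 0, "fingers": 0.7},
    {"x": 0, "y": -5, "z": 0, "rx": 0, "ry": 0, "rz": 0, "fingers": 0.7},
    {"x": 0, "y": -5, "z": 0, "rx": 0, "ry": 0, "rz": 0, "fingers": 0.7},
  ],
)

```text
time_s: 6.52
tool_pos: [0.564, 0.1067, 0.1307]
tool_rot: [179.1, 0.1, 5.1]
force: [-2.4, -21.0, 10.2]
grip_width: 0.026
grasp_force: 20.0
```

The slide stops hard at about 49 mm with 21 N against it, so it is at the end stop. Relieving the push, releasing and lifting.

Call:
drive_tool(
  moves=[
    {"x": 0, "y": 5, "z": 0, "rx": 0, "ry": 0, "rz": 0, "fingers": 0.7},
    {"x": 0, "y": 8, "z": 0, "rx": 0, "ry": 0, "rz": 0, "fingers": 0.5},
    {"x": 0, "y": 9, "z": 0, "rx": 0, "ry": 0, "rz": 0, "fingers": -0.25},
    {"x": 0, "y": 9, "z": 0, "rx": 0, "ry": 0, "rz": 0, "fingers": -0.25},
    {"x": 0, "y": 9, "z": 0, "rx": 0, "ry": 0, "rz": 0, "fingers": -0.25},
    {"x": 0, "y": 9, "z": -25, "rx": 0, "ry": 0, "rz": 0, "fingers": -0.25},
    {"x": 0, "y": 9, "z": -70, "rx": 0, "ry": 0, "rz": 0, "fingers": -0.25},
    {"x": 0, "y": 9, "z": -120, "rx": 0, "ry": 0, "rz": 0, "fingers": -0.25},
    {"x": 0, "y": 9, "z": -150, "rx": 0, "ry": 0, "rz": 0, "fingers": -0.25},
    {"x": 0, "y": 9, "z": -150, "rx": 0, "ry": 0, "rz": 0, "fingers": -0.25},
  ],
)

```text
time_s: 7.78
tool_pos: [0.5651, 0.1096, 0.2829]
tool_rot: [-180.0, -0.3, 5.5]
force: [-0.8, -0.2, 0.9]
grip_width: 0.0541
grasp_force: 0.0
```

Run:
```python
from h import *
np.set_printoptions(precision=4,suppress=True)
o=sensors.get_obs();print(o['time_s'],o['tool_pos'],o['tool_rot'],o['qpos'],o['grip_width'])
c=shot('wrist');np.save('pics/w5.npy',c,allow_pickle=True)
cv2.imwrite('pics/w5.png',cv2.resize(c['image'][:,:,::-1],(800,600),interpolation=cv2.INTER_CUBIC))
for X in ([.564,.1067,.142],[.637,-.072,.1]):print(np.array(proj(c,X))/.7)
```

```text
7.775 [0.5651 0.1096 0.2829] [-179.9698   -0.2857    5.4865] [  24.033    11.9984  -43.4335   89.4594    8.3439   81.5682 -104.4732] 0.054099866745510074
[407.5559 287.7494]
[705.1108 183.9256]
```

View pics/w5.png

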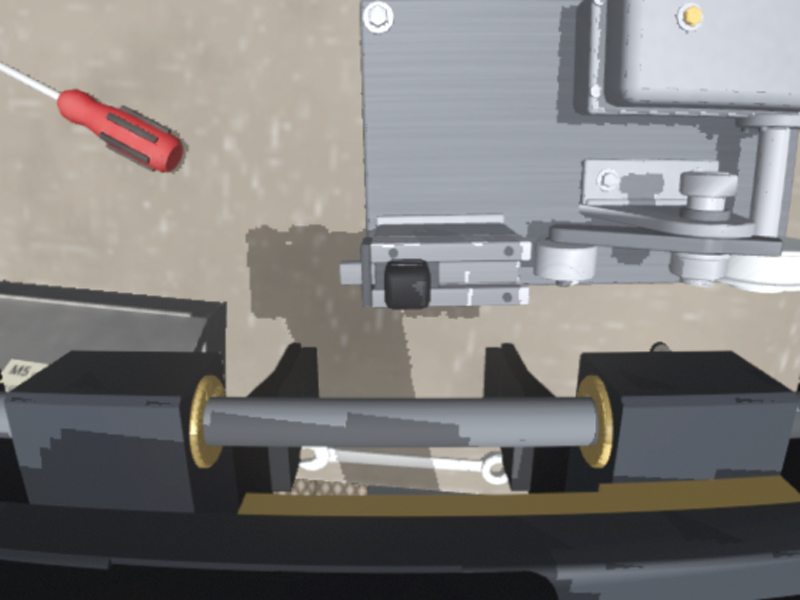

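The lock is out: grip at (407,288) as predicted, roller at (565,262) uncovered. The hex head at (709,185) puts the axis at y ≈ -0.0735. Now going to a tilted pre-pose on the head's axis with rx -0.30.

Call:
drive_tool(
  moves=[
    {"x": 10, "y": 30, "z": 0, "rx": -0.06, "ry": 0, "rz": 0, "fingers": -0.6},
    {"x": 22, "y": 60, "z": 5, "rx": -0.12, "ry": 0, "rz": 0, "fingers": -0.6},
    {"x": 34, "y": 95, "z": 15, "rx": -0.2, "ry": 0, "rz": 0, "fingers": -0.6},
    {"x": 46, "y": 125, "z": 28, "rx": -0.27, "ry": 0, "rz": 0, "fingers": -0.6},
    {"x": 54, "y": 145, "z": 40, "rx": -0.3, "ry": 0, "rz": 0, "fingers": -0.6},
    {"x": 54, "y": 145, "z": 40, "rx": -0.3, "ry": 0, "rz": 0, "fingers": -0.6},
    {"x": 54, "y": 145, "z": 40, "rx": -0.3, "ry": 0, "rz": 0, "fingers": -0.6},
  ],
)

```text
time_s: 8.7
tool_pos: [0.6309, -0.0299, 0.2397]
tool_rot: [162.9, 0.1, 5.5]
force: [-0.4, 0.5, 0.2]
grip_width: 0.0697
grasp_force: 0.0
```

Run:
```python
from h import *
from scipy.spatial.transform import Rotation as Ro
np.set_printoptions(precision=4,suppress=True)
o=sensors.get_obs();print(o['time_s'],o['tool_pos'],o['tool_rot'],o['qpos'],o['grip_width'])
R=Ro.from_euler('xyz',o['tool_rot'],degrees=True)
H=np.array([.637,-.0735,.1]);print('to head, tool axes mm',R.inv().apply(H-o['tool_pos'])*1e3,R.as_matrix()[:,2])
c=shot('wrist');np.save('pics/w6.npy',c,allow_pickle=True)
cv2.imwrite('pics/w6.png',cv2.resize(c['image'][:,:,::-1],(800,600),interpolation=cv2.INTER_CUBIC))
print(np.array(proj(c,H))/.7, [np.array(proj(c,H+R.apply(d)))/.7 for d in ([-.007,-.015,-.0087],[-.007,.015,-.0087],[.007,-.015,-.0087],[.007,.015,-.0087])])
```

```text
8.7 [ 0.6309 -0.0299  0.2397] [162.8885   0.0611   5.4958] [  20.8606   19.7879  -37.7039   87.1632   29.1352   81.4617 -105.5567] 0.06973426105737324
to head, tool axes mm [  2.0312   0.9634 146.4815] [ 0.0272 -0.293  -0.9557]
[403.817  277.7696] [array([376.3265, 294.1152]), array([431.4675, 294.0645]), array([375.9934, 269.0108]), array([431.8305, 268.9603])]
```

View pics/w6.png

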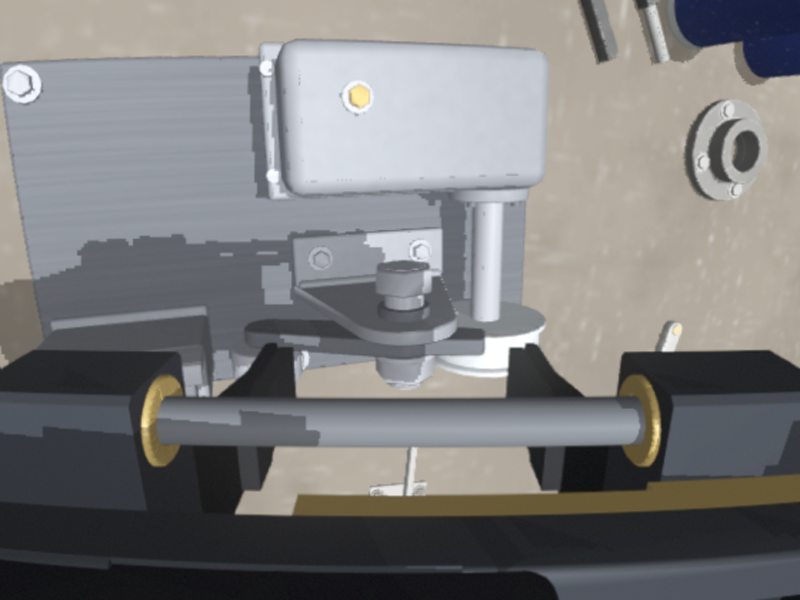

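The head fills columns 376–431 and rows 262–295, as predicted (376–431). Its flats line up with the fingers. Descending along the tool axis.

Call:
drive_tool(
  moves=[
    {"x": 2, "y": 1, "z": 30, "rx": 0, "ry": 0, "rz": 0, "fingers": -0.6},
    {"x": 3, "y": 1, "z": 60, "rx": 0, "ry": 0, "rz": 0, "fingers": -0.6},
    {"x": 3, "y": 1, "z": 90, "rx": 0, "ry": 0, "rz": 0, "fingers": -0.6},
    {"x": 3, "y": 1, "z": 110, "rx": 0, "ry": 0, "rz": 0, "fingers": -0.6},
    {"x": 3, "y": 1, "z": 125, "rx": 0, "ry": 0, "rz": 0, "fingers": -0.6},
    {"x": 3, "y": 1, "z": 138, "rx": 0, "ry": 0, "rz": 0, "fingers": -0.6},
    {"x": 3, "y": 1, "z": 145, "rx": 0, "ry": 0, "rz": 0, "fingers": -0.6},
    {"x": 3, "y": 1, "z": 145, "rx": 0, "ry": 0, "rz": 0, "fingers": -0.6},
    {"x": 3, "y": 1, "z": 145, "rx": 0, "ry": 0, "rz": 0, "fingers": -0.6},
  ],
)

```text
time_s: 9.88
tool_pos: [0.639, -0.0741, 0.1027]
tool_rot: [162.8, -0.1, 5.5]
force: [0.6, 0.8, -0.5]
grip_width: 0.0696
grasp_force: 0.0
```

Call:
drive_tool(
  moves=[
    {"x": 0, "y": 0, "z": 0, "rx": 0, "ry": 0, "rz": 0, "fingers": 0},
    {"x": 0, "y": 0, "z": 0, "rx": 0, "ry": 0, "rz": 0, "fingers": 0.7},
    {"x": 0, "y": 0, "z": 0, "rx": 0, "ry": 0, "rz": 0, "fingers": 0.7},
    {"x": 0, "y": 0, "z": 0, "rx": 0, "ry": 0, "rz": 0, "fingers": 0.7},
    {"x": 0, "y": 0, "z": 0, "rx": 0, "ry": 0, "rz": 0, "fingers": 0.7},
  ],
  force=40,
)

```text
time_s: 10.5
tool_pos: [0.6384, -0.0734, 0.1017]
tool_rot: [162.9, 0.0, 5.5]
force: [-0.5, 2.8, -1.3]
grip_width: 0.0292
grasp_force: 40.0
```

Run:
```python
from h import *
np.set_printoptions(precision=4,suppress=True)
o=sensors.get_obs()
for k in ('time_s','tool_pos','tool_rot','qpos','grip_width','force','wrist_torque','grasp_force'):print(k,o[k])
```

```text
time_s 10.5
tool_pos [ 0.6384 -0.0734  0.1017]
tool_rot [162.8966   0.0026   5.464 ]
qpos [  22.2441   26.5363  -34.5017   95.1369   34.5511   67.9717 -108.8957]
grip_width 0.02919121701397827
force [-0.4886  2.8123 -1.344 ]
wrist_torque [ 1.1014  0.1136 -0.0064]
grasp_force 39.98081011531528
```

The fingers hold the head across its flats (29 mm, 40 N) with low side force. Turning halfway first.

Call:
drive_tool(
  moves=[
    {"x": 0, "y": 0, "z": 0, "rx": 0.05, "ry": 0, "rz": 0, "fingers": 0.7},
    {"x": 0, "y": 0, "z": 0, "rx": 0.1, "ry": 0, "rz": 0, "fingers": 0.7},
    {"x": 0, "y": 0, "z": 0, "rx": 0.15, "ry": 0, "rz": 0, "fingers": 0.7},
    {"x": 0, "y": 0, "z": 0, "rx": 0.2, "ry": 0, "rz": 0, "fingers": 0.7},
    {"x": 0, "y": 0, "z": 0, "rx": 0.25, "ry": 0, "rz": 0, "fingers": 0.7},
    {"x": 0, "y": 0, "z": 0, "rx": 0.3, "ry": 0, "rz": 0, "fingers": 0.7},
    {"x": 0, "y": 0, "z": 0, "rx": 0.3, "ry": 0, "rz": 0, "fingers": 0.7},
  ],
)

```text
time_s: 11.38
tool_pos: [0.6385, -0.0739, 0.1018]
tool_rot: [-179.9, 0.0, 5.4]
force: [0.9, 1.8, -1.3]
grip_width: 0.0293
grasp_force: 40.0
```

Run:
```python
from h import *
np.set_printoptions(precision=4,suppress=True)
o=sensors.get_obs()
for k in ('time_s','tool_pos','tool_rot','qpos','grip_width','force','wrist_torque','grasp_force'):print(k,o[k])
```

```text
time_s 11.375
tool_pos [ 0.6385 -0.0739  0.1018]
tool_rot [-179.8864    0.0109    5.407 ]
qpos [ 34.3488  28.3252 -39.0271  92.2062  18.9216  66.2873 -93.6078]
grip_width 0.029278051727153545
force [ 0.8929  1.8219 -1.2528]
wrist_torque [ 0.4305 -0.0062  0.0562]
grasp_force 40.02110389788413
```

Call:
drive_tool(
  moves=[
    {"x": 0, "y": 0, "z": 0, "rx": 0.05, "ry": 0, "rz": 0, "fingers": 0.7},
    {"x": 0, "y": 0, "z": 0, "rx": 0.1, "ry": 0, "rz": 0, "fingers": 0.7},
    {"x": 0, "y": 0, "z": 0, "rx": 0.15, "ry": 0, "rz": 0, "fingers": 0.7},
    {"x": 0, "y": 0, "z": 0, "rx": 0.2, "ry": 0, "rz": 0, "fingers": 0.7},
    {"x": 0, "y": 0, "z": 0, "rx": 0.25, "ry": 0, "rz": 0, "fingers": 0.7},
    {"x": 0, "y": 0, "z": 0, "rx": 0.28, "ry": 0, "rz": 0, "fingers": 0.7},
    {"x": 0, "y": 0, "z": 0, "rx": 0.3, "ry": 0, "rz": 0, "fingers": 0.7},
    {"x": 0, "y": 0, "z": 0, "rx": 0.3, "ry": 0, "rz": 0, "fingers": 0.7},
    {"x": 0, "y": 0, "z": 0, "rx": 0.3, "ry": 0, "rz": 0, "fingers": 0.7},
  ],
)

```text
time_s: 12.5
tool_pos: [0.6385, -0.0743, 0.1018]
tool_rot: [-162.9, -0.0, 5.5]
force: [2.2, 2.4, -5.2]
grip_width: 0.0295
grasp_force: 40.0
```

Run:
```python
from h import *
np.set_printoptions(precision=4,suppress=True)
o=sensors.get_obs()
for k in ('time_s','tool_pos','tool_rot','qpos','grip_width','force','wrist_torque','grasp_force'):print(k,o[k])
c=shot('wrist')
cv2.imwrite('pics/w7.png',cv2.resize(c['image'][:,:,::-1],(800,600),interpolation=cv2.INTER_CUBIC))
```

```text
time_s 12.5
tool_pos [ 0.6385 -0.0743  0.1018]
tool_rot [-162.8532   -0.0013    5.4603]
qpos [ 44.4249  34.0896 -43.1857  88.2424   6.1576  69.1418 -81.0476]
grip_width 0.02953134928359201
force [ 2.1694  2.4374 -5.2263]
wrist_torque [-0.3113 -0.4292 -0.127 ]
grasp_force 39.99116970863838
```

The tool is at the nominal stop angle. Pressing slightly further to feel the stop.

Call:
drive_tool(
  moves=[
    {"x": 0, "y": 0, "z": 0, "rx": 0.02, "ry": 0, "rz": 0, "fingers": 0.7},
    {"x": 0, "y": 0, "z": 0, "rx": 0.04, "ry": 0, "rz": 0, "fingers": 0.7},
    {"x": 0, "y": 0, "z": 0, "rx": 0.04, "ry": 0, "rz": 0, "fingers": 0.7},
    {"x": 0, "y": 0, "z": 0, "rx": 0.04, "ry": 0, "rz": 0, "fingers": 0.7},
  ],
)

```text
time_s: 13.05
tool_pos: [0.6385, -0.0745, 0.102]
tool_rot: [-160.5, 0.0, 5.4]
force: [2.8, 2.3, -5.2]
grip_width: 0.0294
grasp_force: 41.0
```

Run:
```python
from h import *
np.set_printoptions(precision=4,suppress=True)
o=sensors.get_obs()
for k in ('time_s','tool_pos','tool_rot','grip_width','force','wrist_torque','grasp_force'):print(k,o[k])
a=shot('wrist')['image'];b=shot('scene')['image'][130:270,170:357]
im=np.vstack([cv2.resize(a[60:270,:],(800,300)),np.hstack([cv2.resize(b,(400,300),interpolation=cv2.INTER_CUBIC),cv2.resize(shot('top')['image'][125:230,215:355],(400,300),interpolation=cv2.INTER_CUBIC)])])
cv2.imwrite('pics/f.png',im[:,:,::-1])
```

```text
time_s 13.05
tool_pos [ 0.6385 -0.0745  0.102 ]
tool_rot [-160.5368    0.0007    5.447 ]
grip_width 0.029438294378965967
force [ 2.8457  2.3284 -5.2045]
wrist_torque [-1.12   -0.4814 -0.1184]
grasp_force 41.00336285652702
```

View pics/f.png

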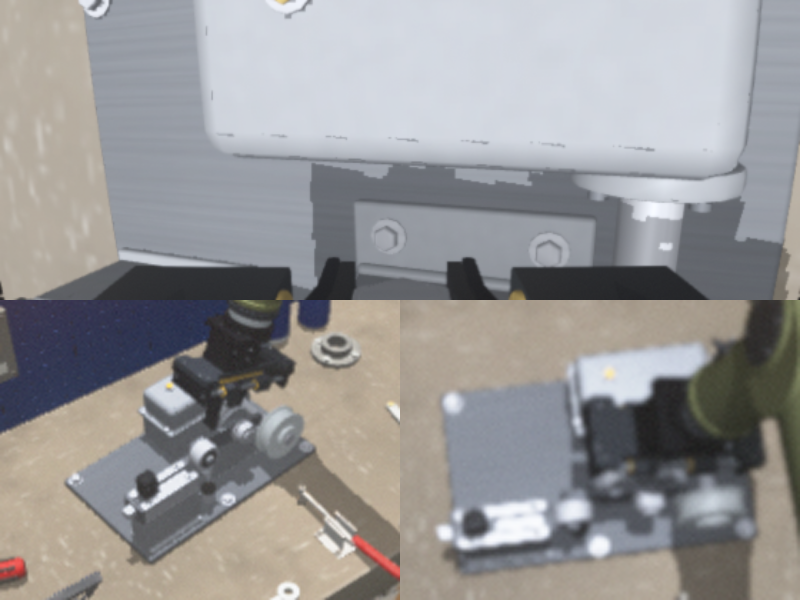

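The scene crop (bottom left) shows the roller raised at (203,453) and the lock grip outboard at (148,483). Wrist torque rose from 0.3 to 1.1 N m over the last 0.04 rad, so the arm is against its stop. Handing in.

```bash
python3 -c "
from h import *
print(workorder.sign_off())"
```

```text
the job is handed in; nothing more can be done
None
```

The job is handed in: the lock is at its outer end stop, and the bolt head is still gripped at about 41 N with the idler arm up against its stop. The hand-in returned no verdict.

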